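# Slide the loaded parts tray into its bench dock

### The job

Put the loaded parts tray away in its bench dock: slide it in from the dock's open end, with its flanges under the two steel lips, fully home against the back stop, and let go of it. The tin and the small card box must stay standing in the tray, and the steel can and the amber bottle nearby stay where they are.

Things in the scene. Friction and masses are not known exactly. Their poses are not given: they have to be found in the camera images.
- tray: Loose aluminium tray, 0.3 kg (+-30 %; load 0.19 kg more), flat on the table. Origin: centre of its underside; x along its length. Base plate 160 (x) x 118 (y) x 4 mm; on it an open box 160 x 90 mm, walls 3 mm thick, up to z = 34 mm; so a 14 mm wide, 4 mm thick flange sticks out along each long side. Divider at x = 0. A handle stands over the middle. Either end may go in first.
- tray_handle (a point): Centre of the tray's wooden handle bar, 88 mm above the tray's underside, over its centre (axes as the tray's). The bar is 14 mm thick along the tray's x, 18 mm high and runs along the tray's y, 74 mm clear between its two dark posts. Beside and below it is free down to the load (top 42 mm above the tray's underside). Gripped here, the loaded tray hangs nearly level.
- dock: Fixed bench dock: plywood board 230 (x) x 164 (y) x 12 mm with two dark steel channels and a back stop. Origin: centre of its underside, on the table; x points in the sliding direction, from the open end (robot's side) to the back stop. The first 80 mm of the board (x = -115 to -35 mm) are an apron, its top 12 mm above the table, bare but for the flares of the mouth.
- dock_mouth (a point): Middle of the dock's mouth on the board: dock x = -35, y = 0, z = 12 mm; axes as the dock's. Channels run from here to the stop: side walls at y = +-63 mm (126 mm apart), lips reaching in to y = +-51 mm, underside 22 and top 26 mm above the table: slots 10 mm high. In front of the mouth the walls flare outward for 30 mm and the lips flare upward for 20 mm, to 33 mm above the table.
- dock_home (a point): Point on the dock board where the tray's origin lies when fully home: dock x = +25, y = 0, z = 12 mm (60 mm past the mouth); axes as the dock's. The back stop, a rigid wooden strip up to 34 mm above the table, has its face 80 mm further, at dock x = +105 mm. Home, the tray's rear 20 mm stay in front of the mouth.
- paste_tin: Loose round black knurled tin, 67 mm diameter, 38 mm high, about 0.14 kg, standing in the tray's compartment on its -x side. Origin: centre of its underside, z up.
- card_box: Loose small card box, 49 x 63 x 30 mm, about 0.05 kg, standing in the tray's compartment on its +x side. Origin: centre of its underside, z up.
- bystander_can: Open steel can, 66 mm diameter, 58 mm high, loose bystander. Origin: centre of its underside.
- bystander_bottle: Amber bottle with white cap, 42 mm diameter, 65 mm high, loose bystander. Origin: centre of its underside.
Things that resemble listed ones, but are neither listed nor needed, are in the scene too. What is shaped like the card_box but yellow is not meant.

How it is judged:
By the outcome, as a careful person would: the job done as asked, in the order asked, and still so for the second after the job is handed in, with the robot touching nothing.
It also fails if it takes over 45 s, if anything falls off the work surface, if the arm or the gripper's body presses on something with over 40 N, if the wrist force passes 120 N, or if a joint passes its speed limit or range.

### The arm

A 6-joint arm with a two-finger parallel gripper is mounted at the origin on a cart in front of the work surface, level with it; the furniture and walls round the work are solid. World frame = base frame: x ahead of the robot, y to its left, z up, the work surface at z = 0. Lengths are in m, angles in degrees, forces in N, time in s.
With the tool pointing down it reaches from about 0.35 to 0.875 m from the base axis. Payload 4.2 kg.
Tool frame: the origin (TCP) lies midway between the tips of the shut fingers; the grasp point (between the pads) lies 19 mm behind it; z points along the fingers, x is the direction in which the jaws open and shut, and the axes are right-handed (so a half turn about z gives the same grasp; the last joint's range is limited). The gripper opens to 87 mm and grips with 3 to 60 N. Pads are 19 mm wide; open, the fingers measure 117 mm over their backs; the gripper's body (75 mm by 190 mm) begins 51 mm behind the grasp point.
Start: joints at [-60.126, 22.042, 0.453, 0, -68.411, -14.817], TCP at [0.162, -0.604, 0.223] pointing down, gripper open.
Joint ranges: [-179.83, 179.83], [-69.29, 118.12], [-61.27, 80.66], [-181.25, 117.63], [-171.15, -9.14], [-177.46, 177.46]. Speed limits (degrees/s): [159.86, 159.86, 180, 180, 180, 180].

### API

Orientations are given as a 3x3 rotation matrix whose columns are the frame's x, y, z axes.
In Python, from station import sense, capture, finish_job, find_in gives the robot as it stands.
- The arm moves only by the shell command python3 -m creep 'ROWS'. ROWS is JSON, a list of rows, each a list of 7 numbers: the shift along the tool's x, y, z in mm, then the turn, a rotation vector about the tool's x, y, z in degrees, then the opening, from 0 (shut) to 1 (fully open). A call has exactly 10 rows; each row shifts and turns the commanded pose from where the row before left it, along the tool's axes as they then stand; what a row does not reach is not made up. A row lasts 1/8 s, in which the tool goes at most 62.5 mm and 10.7 degrees, less where a joint would pass 70% of its speed; a pose out of reach is approached as far as the arm can. A call with a gripper value outside its range is refused whole. The fingers move at their own pace and stop on an object; the grip force is fixed at half the most. Time passes only in rows, so rows that do not move let the fingers close, or fill a call up. It gives the time, the measured TCP pose, the force and the opening at its end, in the units of the state.
- sense(): the state, without advancing time (a new reading comes with each control period).
- capture(name): name is "side" or "top"; returns a dict with "color" (480x640x3 uint8, blue, green, red), "vertical_fov" (degrees; the focal length in pixels is half the picture's height over the tangent of half this angle, whatever the lens; pixels are square), "cx", "cy" (the principal point, pixels), "R" (3x3) and "t" (3): a world point X has camera coordinates R X + t. Camera axes: x right, y down, z forward; pixel columns grow to the right and rows downward; lengths in m; the calibration is good to about 2 mm. A picture is of the moment at which its call begins. There is no depth.
- finish_job(): hands the job in, once; it reports no verdict.
Trained networks look in the newest picture that a camera, given by its name, has taken for a name from the list of things; names that differ only in an ending like _2 or _b are one class to them, and where a whole thing is asked for, a point or a joint stands for the part that bears it (a point fixed in the world has none). Each returns a list of dicts, best first, with "p" (0 to 1); they miss things now and then, are a little off and sometimes report something else, mostly with a low value. They report only what shows in the picture. A call takes as long as a camera call. They do not tell look-alikes from the thing itself.
- find_in(camera, name): "xy" ([column, row] in pixels, amid what is visible of it).
The state is a dict: "time_s": time; "joints": joint angles; "joint_velocities": joint speeds; "effort": joint torques, N m; "tcp_pos": TCP position; "ee_rot": TCP orientation; "wrist_force": force on the tool from outside, world axes, zero at the start; "moment": the same for the moment, N m; "gripper_width": opening from 0.0 (shut) to 1.0 (fully open).
Only numpy, scipy, OpenCV 4.12 (cv2) and the standard library are available. Lean on these libraries where they do the work, as an engineer would, in place of code of your own. Each camera call takes 0.05 s, during which the arm holds its last target. There are 200 camera calls.

## Working session

There is one attempt and no reset: what is moved stays moved. The work goes in short steps, Python scripts to look and compute and a shell command to move; the robot and the scene stay as the last step left them, time stands still between calls to the robot, and variables do not carry over. Pictures are saved under pics/ and viewed, about 8 in all and at most 12, crops included, and the job is handed in when it is done.

```bash
mkdir -p pics; cat > h.py <<'E'
import numpy as np, cv2
from station import sense, capture, finish_job, find_in
def cam(n):
    c=capture(n); f=240/np.tan(np.radians(c["vertical_fov"]/2)); c["f"]=f
    c["R"]=np.array(c["R"]); c["t"]=np.array(c["t"]); return c
def proj(c,X):
    p=(c["R"]@np.atleast_2d(X).T).T+c["t"]; return np.c_[c["f"]*p[:,0]/p[:,2]+c["cx"],c["f"]*p[:,1]/p[:,2]+c["cy"]]
def ray(c,uv,z):
    d=c["R"].T@np.array([(uv[0]-c["cx"])/c["f"],(uv[1]-c["cy"])/c["f"],1]); o=-c["R"].T@c["t"]
    return o+d*(z-o[2])/d[2]
E
python3 - <<'E'
from h import *
s=sense(); print(s["tcp_pos"],np.round(s["ee_rot"],3).tolist(),s["time_s"])
im=[]
for n in("top","side"):
    c=cam(n); im.append(c["color"]); cv2.imwrite(f"pics/{n}0.png",c["color"])
    print(n,c["f"],(-c["R"].T@c["t"]).round(3),c["R"].round(2).tolist())
    for k,z in(("tray",.03),("tray_handle",.088),("dock",.012),("dock_mouth",.012),("paste_tin",.04),("card_box",.034),("bystander_can",.03),("bystander_bottle",.03)):
        print(k,[(np.round(d["xy"]).tolist(),round(d["p"],2),ray(c,d["xy"],z).round(3).tolist()) for d in find_in(n,k)[:4]])
E
```

```text
[ 0.16223127 -0.60294709  0.22141724] [[-0.26, 0.966, -0.001], [0.966, 0.26, 0.002], [0.002, -0.0, -1.0]] 0.0
top 447.9432487345728 [ 0.478 -0.055  1.028] [[-0.01, -1.0, 0.02], [-0.99, 0.0, -0.12], [0.12, -0.02, -0.99]]
tray [([447.0, 256.0], 0.56, [0.55, -0.363, 0.03])]
tray_handle [([445.0, 257.0], 0.6, [0.544, -0.341, 0.088])]
dock [([312.0, 234.0], 0.79, [0.603, -0.06, 0.012])]
dock_mouth [([311.0, 237.0], 0.85, [0.596, -0.057, 0.012]), ([150.0, 224.0], 0.18, [0.626, 0.309, 0.012])]
paste_tin [([456.0, 274.0], 0.96, [0.51, -0.377, 0.04])]
card_box [([461.0, 240.0], 0.68, [0.587, -0.393, 0.034]), ([391.0, 219.0], 0.63, [0.633, -0.237, 0.034]), ([150.0, 224.0], 0.44, [0.623, 0.301, 0.034])]
bystander_can []
bystander_bottle [([150.0, 224.0], 0.71, [0.624, 0.303, 0.03])]
side 565.296236090743 [0.46  1.011 0.862] [[-0.99, -0.13, -0.02], [-0.06, 0.58, -0.81], [0.11, -0.8, -0.59]]
tray [([357.0, 190.0], 0.97, [0.544, -0.338, 0.03])]
tray_handle [([352.0, 192.0], 0.91, [0.549, -0.236, 0.088])]
dock [([328.0, 259.0], 0.65, [0.592, -0.047, 0.012]), ([288.0, 364.0], 0.27, [0.63, 0.287, 0.012])]
dock_mouth [([322.0, 258.0], 0.77, [0.606, -0.049, 0.012])]
paste_tin [([372.0, 185.0], 0.79, [0.502, -0.353, 0.04])]
card_box [([323.0, 212.0], 0.85, [0.622, -0.212, 0.034]), ([344.0, 179.0], 0.51, [0.584, -0.39, 0.034])]
bystander_can [([270.0, 326.0], 0.75, [0.681, 0.206, 0.03])]
bystander_bottle [([289.0, 364.0], 0.94, [0.625, 0.301, 0.03]), ([327.0, 260.0], 0.72, [0.591, -0.021, 0.03])]
```

View pics/top0.png

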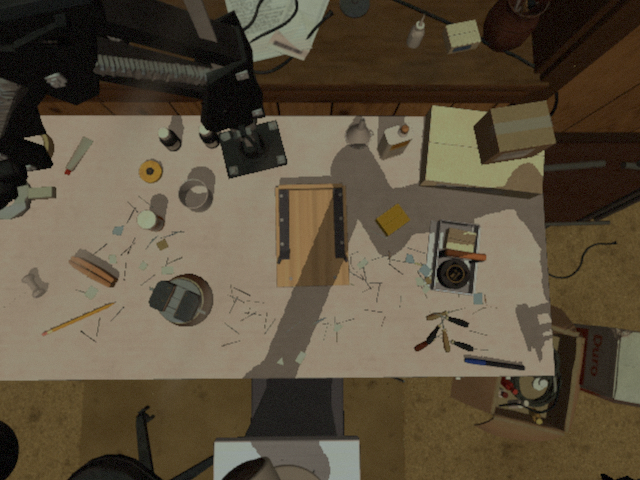

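View pics/side0.png

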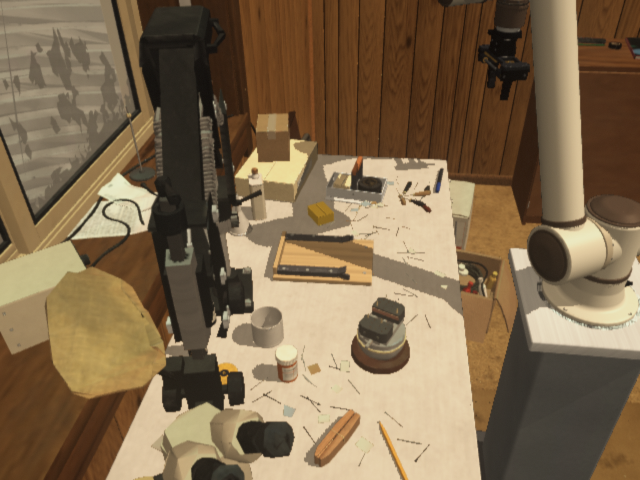

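The top view shows the loaded tray at about (455,257) with an orange-brown handle, and the dock at (312,235) with its stop at the top. The tray could be confused with the yellow box (391,219), the cream box (485,150) or the dock itself; the card box's yellow look-alike is outside the tray. I choose the tray at (455,257) and will check it in a close crop.

```bash
python3 - <<'E'
import cv2,numpy as np
a=cv2.imread("pics/top0.png"); s=cv2.imread("pics/side0.png")
t=cv2.resize(a[210:305,425:490],None,fx=6,fy=6,interpolation=cv2.INTER_CUBIC)[:560]
d=cv2.resize(a[175:295,268:358],None,fx=4.6,fy=4.6,interpolation=cv2.INTER_CUBIC)
o=np.zeros((570,810,3),np.uint8); o[:t.shape[0],:t.shape[1]]=t; o[:d.shape[0],395:395+d.shape[1]]=d[:, :415]
o=cv2.convertScaleAbs(o,alpha=1.3,beta=10)[:, :800]
cv2.imwrite("pics/crop1.png",o)
s=cv2.resize(s[145:290,255:395],None,fx=4.1,fy=4.1,interpolation=cv2.INTER_CUBIC)
cv2.imwrite("pics/crop2.png",cv2.convertScaleAbs(s,alpha=1.3,beta=10))
E
```

```text
(no output)
```

View pics/crop1.png

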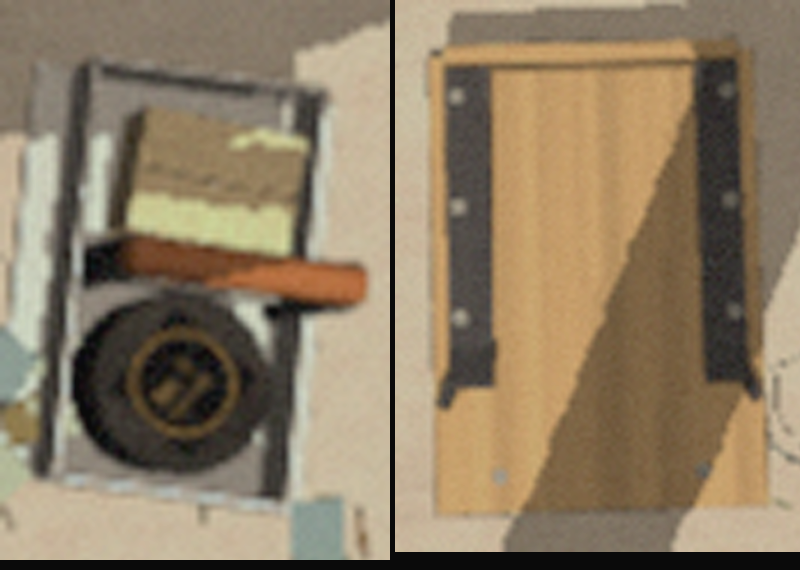

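View pics/crop2.png

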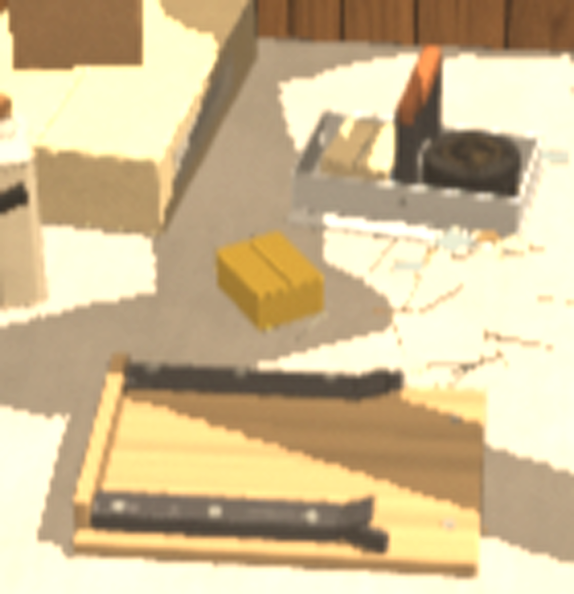

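The chosen tray is confirmed: it holds a knurled tin (crop 170,385) and a card box, with the handle bar between them. The dock's mouth faces the robot. I'll fit the poses using the corners I read off the crops.

```bash
cat > fit.py <<'E'
from h import *
from scipy.optimize import least_squares
def fit(cs,obs,x0):
    def w(p,P):
        c,s=np.cos(p[2]),np.sin(p[2]); P=np.atleast_2d(P)
        return np.c_[p[0]+c*P[:,0]-s*P[:,1],p[1]+s*P[:,0]+c*P[:,1],P[:,2]]
    def r(p): return np.concatenate([(proj(cs[n],w(p,np.array(P)/1000))-np.array(uv)).ravel() for n,uv,P in obs])
    q=least_squares(r,x0,loss="soft_l1"); print(np.round(q.x[:2],4),np.degrees(q.x[2]).round(2)); print(r(q.x).reshape(-1,2).round(1).tolist()); return q.x
E
python3 - <<'E'
from fit import *
cs={n:cam(n) for n in("top","side")}
T=lambda a,b:((a+.5)/6-.5+425,(b+.5)/6-.5+210)
D=lambda a,b:((a-395+.5)/4.6-.5+268,(b+.5)/4.6-.5+175)
S=lambda a,b:((a+.5)/4.1-.5+255,(b+.5)/4.1-.5+145)
fit(cs,[("top",T(88,62),(80,45,34)),("top",T(325,92),(80,-45,34)),("top",T(285,500),(-80,-45,34)),("top",T(52,478),(-80,45,34)),
 ("side",S(296,190),(80,45,34)),("side",S(519,206),(-80,45,34)),("side",S(540,140),(-80,-45,34)),("side",S(327,112),(80,-45,34))],[.545,-.36,0])
fit(cs,[("top",D(433,515),(-115,82,12)),("top",D(768,508),(-115,-82,12)),("top",D(493,68),(105,51,26)),("top",D(694,62),(105,-51,26)),
 ("top",D(495,385),(-55,51,33)),("top",D(705,380),(-55,-51,33)),
 ("side",S(485,388),(-115,-82,12)),("side",S(475,572),(-115,82,0)),("side",S(75,552),(115,82,0))],[.6,-.06,0])
E
```

```text
[ 0.5476 -0.3798] -7.93
[[-0.2, -0.8], [-0.3, -0.4], [-0.0, 2.5], [-1.4, 0.7], [-1.3, -5.1], [0.4, -1.9], [0.9, -1.9], [-1.0, -1.5]]
[ 0.6007 -0.0584] 1.04
[[0.2, -0.1], [0.2, -0.3], [-0.8, -0.5], [0.2, -0.0], [-0.3, 0.5], [-0.1, 0.6], [0.4, -1.2], [0.2, 0.3], [-0.7, -0.7]]
```

```bash
cat > go.py <<'E'
import sys
from h import *
# target tcp x y z (m), yaw of tool x (deg): prints shift in tool mm and turn in tool deg
from scipy.spatial.transform import Rotation as Ro
a=[float(v) for v in sys.argv[1:]]; s=sense(); R=np.array(s["ee_rot"]); c,q=np.cos(np.radians(a[3])),np.sin(np.radians(a[3]))
G=np.array([[c,q,0],[q,-c,0],[0,0,-1]])
print("t",round(s["time_s"],2),"pos",np.round(s["tcp_pos"],4),"F",np.round(s["wrist_force"],1),"M",np.round(s["moment"],2),"w",round(s["gripper_width"],3),"j",np.round(s["joints"],0))
print("shift",(R.T@(np.array(a[:3])-s["tcp_pos"])*1000).round(1),"turn",Ro.from_matrix(R.T@G).as_rotvec(degrees=True).round(2))
E
python3 -m creep '[[0,0,0,0,0,-6.7,1],[0,0,0,0,0,-6.7,1],[0,0,0,0,0,-6.7,1],[0,0,0,0,0,-6.7,1],[0,0,0,0,0,-6.7,1],[0,0,0,0,0,-6.7,1],[0,0,0,0,0,-6.7,1],[0,0,0,0,0,-6.7,1],[0,0,0,0,0,-6.7,1],[0,0,0,0,0,-6.7,1]]'
python3 go.py .548 -.380 .16 172.1
```

```text
time_s: 2.25
tcp_pos: [0.1624, -0.6035, 0.2226]
ee_rot: [[-0.991, 0.134, -0.0], [0.134, 0.991, 0.0], [0.0, 0.0, -1.0]]
wrist_force: [0.0, -0.1, -0.9]
gripper_width: 1.0
t 2.25 pos [ 0.1624 -0.6035  0.2226] F [ 0.  -0.1 -0.9] M [0.06 0.04 0.04] w 1.0 j [-60.  22.   0.   0. -68.  52.]
shift [-352.1  273.3   62.5] turn [ 0.   -0.    0.18]
```

```bash
python3 -m creep '[[-39,30.4,0,0,0,0,1],[-39,30.4,0,0,0,0,1],[-39,30.4,0,0,0,0,1],[-39,30.4,0,0,0,0,1],[-39,30.4,0,0,0,0,1],[-39,30.4,0,0,0,0,1],[-39,30.4,0,0,0,0,1],[-39,30.4,10,0,0,0,1],[-40,30.1,25,0,0,0,1],[0,0,27,0,0,0,1]]' >/dev/null
python3 go.py .548 -.380 .069 172.1
python3 - <<'E'
from h import *
a=cam("side"); b=cam("top"); print(proj(a,[[.548,-.38,.088],[.79,.08,0],[.79,.08,.3],[.79,.08,.5]]).round(),proj(b,[[.548,-.38,.088]]).round())
x=cv2.resize(a["color"][100:290,225:395],None,fx=3,fy=3,interpolation=cv2.INTER_CUBIC); y=b["color"][200:300,410:500]; y=cv2.resize(y,None,fx=3.1,fy=3.1)
o=np.zeros((570,800,3),np.uint8);o[:,:510]=x;o[:y.shape[0],515:515+y.shape[1]]=y
cv2.imwrite("pics/hover.png",cv2.convertScaleAbs(o,alpha=1.3,beta=10))
E
```

```text
t 3.5 pos [ 0.552  -0.3794  0.1596] F [ 0.2  0.2 -1.3] M [0.02 0.15 0.01] w 0.997 j [-21.  29.   2.  -0. -63.  13.]
shift [ 4.  -1.1 90.6] turn [-0.01  0.08  0.2 ]
[[357. 165.]
 [235. 292.]
 [219. 178.]
 [205.  79.]] [[464. 255.]]
```

View pics/hover.png

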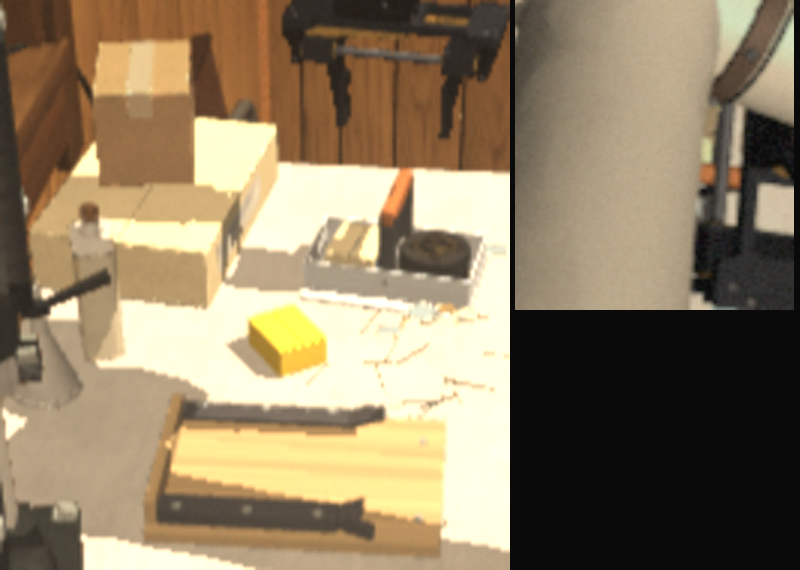

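The open fingers are over the bar: the bar shows at crop (397,196), which is side pixel (357,165) and matches the projection exactly. The yellow box and dock are undisturbed. Descend and grip.

```bash
python3 -m creep '[[4,-1,25,0,0,0.2,1],[0,0,30,0,0,0,1],[0,0,25,0,0,0,1],[0,0,10.6,0,0,0,1],[0,0,0,0,0,0,1],[0,0,0,0,0,0,0],[0,0,0,0,0,0,0],[0,0,0,0,0,0,0],[0,0,0,0,0,0,0],[0,0,0,0,0,0,0]]' >/dev/null
python3 go.py .548 -.380 .11 172.1
```

```text
t 4.85 pos [ 0.5447 -0.3819  0.07  ] F [-0.2  0.3 -0.9] M [ 0.04  0.05 -0.01] w 0.518 j [-21.  33.  -4.   0. -53.  13.]
shift [ -3.    2.4 -40. ] turn [-0.    0.01 -0.24]
```

```bash
python3 -m creep '[[0,0,0,0,0,0,0],[0,0,0,0,0,0,0],[0,0,0,0,0,0,0],[0,0,0,0,0,0,0],[0,0,-2,0,0,0,0],[0,0,-6,0,0,0,0],[0,0,-10,0,0,0,0],[0,0,-12,0,0,0,0],[0,0,-10,0,0,0,0],[0,0,0,0,0,0,0]]' >/dev/null
python3 go.py .448 -.061 .11 181.04
python3 - <<'E'
from h import *
a=cam("side")
cv2.imwrite("pics/lift.png",cv2.convertScaleAbs(cv2.resize(a["color"][100:250,255:415],None,fx=3.5,fy=3.5,interpolation=cv2.INTER_CUBIC),alpha=1.3,beta=10))
E
```

```text
t 6.1 pos [ 0.5455 -0.3823  0.1117] F [ 1.1  0.5 -5.4] M [ 0.03 -0.    0.  ] w 0.159 j [-21.  31.  -2.   0. -57.  13.]
shift [142.  304.3   1. ] turn [-0.07  0.18 -9.18]
```

View pics/lift.png

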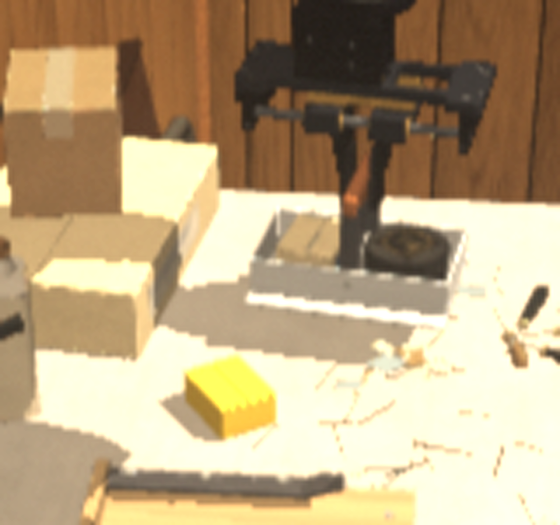

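The tray is lifted level, with tin (405,250) and card box (310,235) in place, and the bar is held at 14 mm. Carry it back and over to the front of the dock.

```bash
python3 -m creep '[[10,5,0,0,0,0,0],[20,10,0,0,0,0,0],[30,20,0,0,0,0,0],[30,32,0,0,0,0,0],[25,40,0,0,0,0,0],[15,45,0,0,0,0,0],[10,50,0,0,0,0,0],[2,45,0,0,0,0,0],[0,37,0,0,0,0,0],[0,20,0,0,0,0,0]]' >/dev/null
python3 go.py .448 -.061 .11 181.04
python3 -m creep '[[0,0,0,0,0,-1,0],[0,0,0,0,0,-2,0],[0,0,0,0,0,-2.2,0],[0,0,0,0,0,-2,0],[0,0,0,0,0,-1.5,0],[0,0,0,0,0,-0.5,0],[0,0,0,0,0,0,0],[0,0,0,0,0,0,0],[0,0,0,0,0,0,0],[0,0,0,0,0,0,0]]' >/dev/null
python3 go.py .448 -.061 .11 181.04
python3 - <<'E'
from h import *
b=cam("top"); a=cam("side"); np.savez("pics/c.npz",R=a["R"],t=a["t"],f=a["f"],cx=a["cx"],cy=a["cy"])
x=b["color"][160:360,250:380];y=a["color"][190:340,250:440]
x=cv2.resize(x,None,fx=2.9,fy=2.9,interpolation=cv2.INTER_CUBIC); y=cv2.resize(y,None,fx=2.2,fy=2.2,interpolation=cv2.INTER_CUBIC)
o=np.zeros((580,800,3),np.uint8);o[:,:377]=x;o[:330,380:798]=y
cv2.imwrite("pics/pre.png",cv2.convertScaleAbs(o,alpha=1.3,beta=10))
E
```

```text
t 7.4 pos [ 0.4464 -0.0592  0.1101] F [ 0.1  0.6 -5.6] M [0.16 0.01 0.01] w 0.158 j [ 13.  12. -32.  -0. -45. -21.]
shift [-1.8 -1.5  0.1] turn [ 0.01  0.01 -9.06]
t 8.65 pos [ 0.4472 -0.0608  0.1099] F [-0.1 -0.  -6. ] M [ 0.04  0.1  -0.  ] w 0.155 j [ 13.  12. -32.  -0. -45. -12.]
shift [-0.8 -0.2 -0.1] turn [0.   0.   0.02]
```

View pics/pre.png

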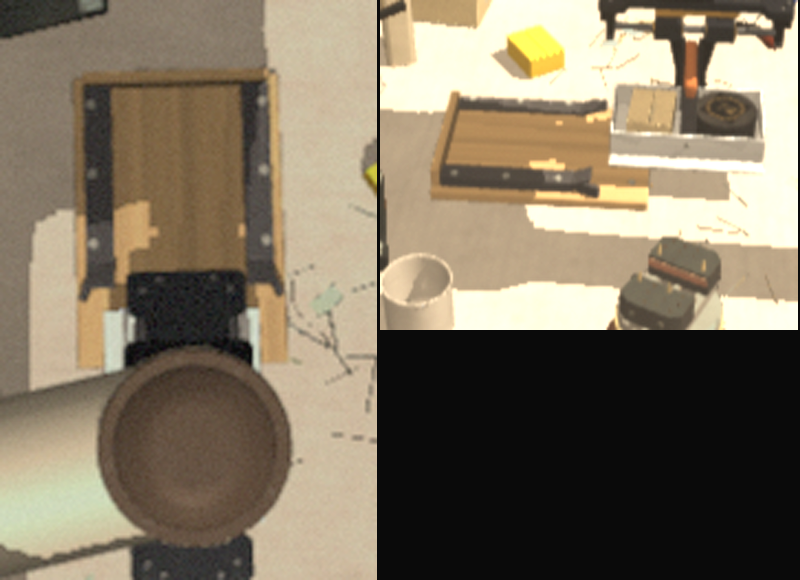

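The tray is in front of the mouth, level and loaded. In the top view its flange edges are at crop x 104 and 261, against board corners at 77 and 287, so it looks centred. I'll check that with numbers.

```bash
python3 - <<'E'
from h import *
b=cam("top");a=cam("side")
c=np.cos(np.radians(1.04));s=np.sin(np.radians(1.04));Rm=np.array([[c,s],[-s,c]])
loc=lambda w:(Rm@(w[:2]-[.6007,-.0584])*1000).round(1)
U=lambda x,y:((x+.5)/2.9-.5+250,(y+.5)/2.9-.5+160)
V=lambda x,y:((x-380+.5)/2.2-.5+250,(y+.5)/2.2-.5+190)
print("dock xy, flange L/R",loc(ray(b,U(104.5,335),.044)),loc(ray(b,U(261,335),.044)),"board L/R",loc(ray(b,U(77,345),.012)),loc(ray(b,U(287,345),.012)))
print("tcp",loc(np.array(sense()["tcp_pos"])))
for z in(.036,.04,.044): print(z,"side flange corners +x+y,-x+y",loc(ray(a,V(610,163),z)),loc(ray(a,V(764,169),z)))
E
```

```text
dock xy, flange L/R [-91.3  58.3] [-94.  -59.7] board L/R [-97.5  81.5] [-101.3  -81.9]
tcp [-153.5    0.3]
0.036 side flange corners +x+y,-x+y [-74.9  54.7] [-235.    50.3]
0.04 side flange corners +x+y,-x+y [-75.1  59.6] [-234.5   55.3]
0.044 side flange corners +x+y,-x+y [-75.3  64.5] [-233.9   60.2]
```

Tray is centred to within 1 mm, with its underside at about 40 mm and its front about 10 mm short of the flares. Lower 25 mm, then slide in gently.

```bash
python3 -m creep '[[0,0,5,0,0,0,0],[0,0,8,0,0,0,0],[0,0,8,0,0,0,0],[0,0,4,0,0,0,0],[0,0,0,0,0,0,0],[-5,0,0,0,0,0,0],[-8,0,0,0,0,0,0],[-10,0,0,0,0,0,0],[-10,0,0,0,0,0,0],[-7,0,0,0,0,0,0]]' >/dev/null
python3 go.py .6257 -.0579 .085 181.04
python3 - <<'E'
from h import *
a=cam("side")
cv2.imwrite("pics/in1.png",cv2.convertScaleAbs(cv2.resize(a["color"][210:290,265:405],None,fx=5.5,fy=5.5,interpolation=cv2.INTER_CUBIC),alpha=1.3,beta=10))
E
```

```text
t 10.1 pos [ 0.4882 -0.0601  0.0849] F [ 0.5  0.  -5.3] M [ 0.02  0.02 -0.03] w 0.157 j [ 12.  18. -29.   0. -43. -11.]
shift [-137.6   -0.3   -0. ] turn [0.   0.02 0.01]
```

View pics/in1.png

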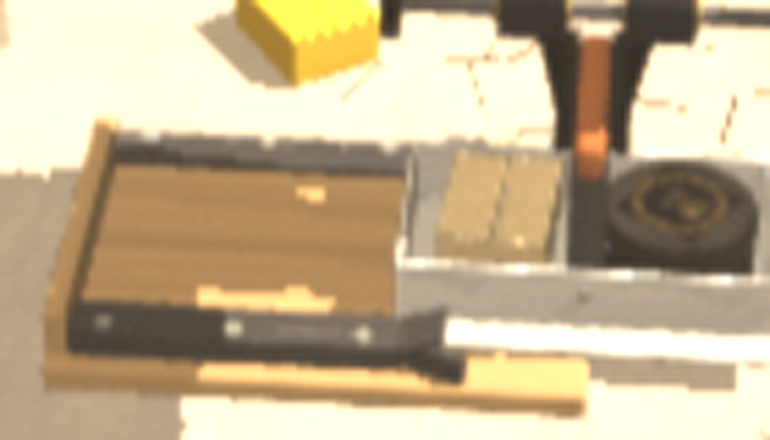

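The front edge is at the mouth, with the near flange running under the flared lip (at 445,320) and only the weight on the wrist. Continue sliding.

```bash
python3 -m creep '[[-4,0,0,0,0,0,0],[-6,0,0,0,0,0,0],[-6,0,0,0,0,0,0],[-6,0,0,0,0,0,0],[-6,0,0,0,0,0,0],[-6,0,0,0,0,0,0],[-6,0,0,0,0,0,0],[-5,0,0,0,0,0,0],[-3,0,0,0,0,0,0],[0,0,0,0,0,0,0]]' >/dev/null
python3 go.py .6257 -.0579 .085 181.04
```

```text
t 11.4 pos [ 0.5353 -0.0593  0.0849] F [ 0.4  0.6 -5.5] M [0.01 0.11 0.01] w 0.157 j [ 11.  22. -22.   0. -46. -10.]
shift [-90.4  -0.3  -0.1] turn [-0.   -0.    0.01]
```

```bash
python3 -m creep '[[-5,0,0,0,0,0,0],[-9,0,0,0,0,0,0],[-11,0,0,0,0,0,0],[-11,0,0,0,0,0,0],[-11,0,0,0,0,0,0],[-10,0,0,0,0,0,0],[-8,0,0,0,0,0,0],[-6,0,0,0,0,0,0],[-4,0,0,0,0,0,0],[0,0,0,0,0,0,0]]' >/dev/null
python3 go.py .6257 -.0579 .085 181.04
```

```text
t 12.65 pos [ 0.6102 -0.0579  0.0849] F [-0.2  0.8 -6.1] M [0.   0.11 0.  ] w 0.161 j [ 10.  28. -11.  -0. -51.  -9.]
shift [-15.5  -0.3  -0.1] turn [ 0.   -0.    0.01]
```

Free so far. Settle the tray down onto the board, then creep to the stop.

```bash
python3 -m creep '[[-3,0,1,0,0,0,0],[-3,0,1,0,0,0,0],[-2,0,0.5,0,0,0,0],[-2,0,0,0,0,0,0],[-2,0,0,0,0,0,0],[-1,0,0,0,0,0,0],[-1,0,0,0,0,0,0],[0,0,0,0,0,0,0],[0,0,0,0,0,0,0],[0,0,0,0,0,0,0]]' >/dev/null
python3 go.py .6257 -.0579 .0825 181.04
python3 -m creep '[[-1,0,0,0,0,0,0],[-1,0,0,0,0,0,0],[0,0,0,0,0,0,0],[0,0,0,0,0,0,0],[0,0,0,0,0,0,0],[0,0,0,0,0,0,0],[0,0,0,0,0,0,0],[0,0,0,0,0,0,0],[0,0,0,0,0,0,0],[0,0,0,0,0,0,0]]' >/dev/null
python3 go.py .6257 -.0579 .0825 181.04
```

```text
t 13.9 pos [ 0.6241 -0.0576  0.0825] F [-0.  -0.3 -5.9] M [ 0.01  0.09 -0.  ] w 0.156 j [  9.  29.  -9.  -0. -51.  -8.]
shift [-1.6 -0.3 -0. ] turn [0.   0.   0.02]
t 15.15 pos [ 0.6252 -0.0578  0.0824] F [-5.3 -0.1 -1.3] M [-0.06  1.69  0.17] w 0.156 j [  9.  30.  -9.  -0. -51.  -8.]
shift [-0.5 -0.1 -0.1] turn [-0.01 -0.12  0.01]
```

Contact at -5 N, right where home should be. Press slightly more to confirm it is the stop.

```bash
python3 -m creep '[[-0.5,0,0.3,0,0,0,0],[-0.5,0,0.3,0,0,0,0],[-0.5,0,0,0,0,0,0],[-0.5,0,0,0,0,0,0],[0,0,0,0,0,0,0],[0,0,0,0,0,0,0],[0,0,0,0,0,0,0],[0,0,0,0,0,0,0],[0,0,0,0,0,0,0],[0,0,0,0,0,0,0]]' >/dev/null
python3 go.py .6257 -.0579 .0825 181.04
python3 - <<'E'
from h import *
a=cam("side"); b=cam("top")
c=np.cos(np.radians(1.04));s=np.sin(np.radians(1.04))
W=lambda x,y,z:[.6007+(c*x-s*y)/1000,-.0584+(s*x+c*y)/1000,z/1000]
P=proj(a,[W(105,45,46),W(105,45,34),W(-55,45,46),W(-55,59,14)])
print(((P-[265,200])*5.5).round())
cv2.imwrite("pics/home.png",cv2.convertScaleAbs(cv2.resize(a["color"][200:290,265:405],None,fx=5.5,fy=5.5,interpolation=cv2.INTER_CUBIC),alpha=1.3,beta=10))
E
```

```text
t 16.4 pos [ 0.6252 -0.0577  0.0824] F [-11.2   0.9   3.2] M [0.32 3.05 0.15] w 0.158 j [  9.  30.  -9.  -0. -52.  -8.]
shift [-0.5 -0.2 -0.1] turn [-0.02 -0.35  0.02]
[[ 71. 295.]
 [ 73. 317.]
 [446. 316.]
 [443. 395.]]
```

View pics/home.png

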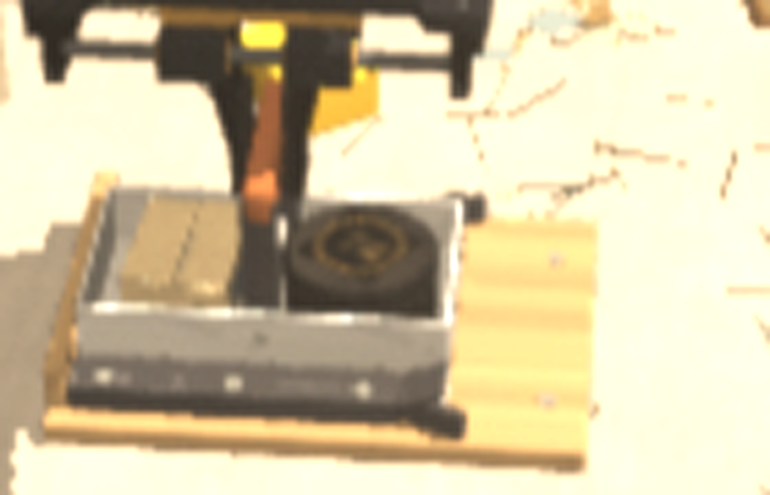

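The tray stays put as the force rises to 11 N, sitting against the wood of the stop (75,330), with flanges under the lips and load upright. Relieve the push, release and lift away.

```bash
python3 -m creep '[[0.8,0,-0.3,0,0,0,0],[0.8,0,-0.3,0,0,0,0],[0,0,0,0,0,0,0.3],[0,0,0,0,0,0,0.5],[0,0,0,0,0,0,0.6],[0,0,0,0,0,0,0.6],[0,0,0,0,0,0,0.6],[0,0,0,0,0,0,0.6],[0,0,0,0,0,0,0.6],[0,0,0,0,0,0,0.6]]' >/dev/null
python3 go.py .6257 -.0579 .2 181.04
python3 -m creep '[[0,0,-5,0,0,0,0.6],[0,0,-15,0,0,0,0.6],[0,0,-20,0,0,0,0.6],[0,0,-25,0,0,0,0.6],[0,0,-25,0,0,0,0.6],[0,0,-20,0,0,0,0.6],[30,0,0,0,0,0,0.3],[45,0,0,0,0,0,0],[45,0,0,0,0,0,0],[30,0,0,0,0,0,0]]' >/dev/null
python3 go.py .525 -.06 .035 181.04
python3 - <<'E'
from h import *
a=cam("side"); b=cam("top")
x=cv2.resize(a["color"][200:290,265:405],None,fx=3.6,fy=3.6,interpolation=cv2.INTER_CUBIC); y=cv2.resize(b["color"][165:295,265:360],None,fx=3,fy=3,interpolation=cv2.INTER_CUBIC)
o=np.zeros((400,800,3),np.uint8);o[:x.shape[0],:504]=x;o[:390,510:795]=y
cv2.imwrite("pics/rel.png",cv2.convertScaleAbs(o,alpha=1.4,beta=10))
E
```

```text
t 17.75 pos [ 0.6265 -0.0576  0.0825] F [-0.1  0.1  0.4] M [0.04 0.13 0.  ] w 0.602 j [  9.  30.  -9.   0. -51.  -8.]
shift [   0.8   -0.3 -117.5] turn [-0.    0.    0.02]
t 19.0 pos [ 0.4749 -0.0605  0.1938] F [-0.3  0.1  0.5] M [ 0.06  0.06 -0.02] w 0.23 j [ 12.   9. -22.   0. -59. -11.]
shift [-49.8  -0.5 158.9] turn [0.01 0.1  0.02]
```

View pics/rel.png

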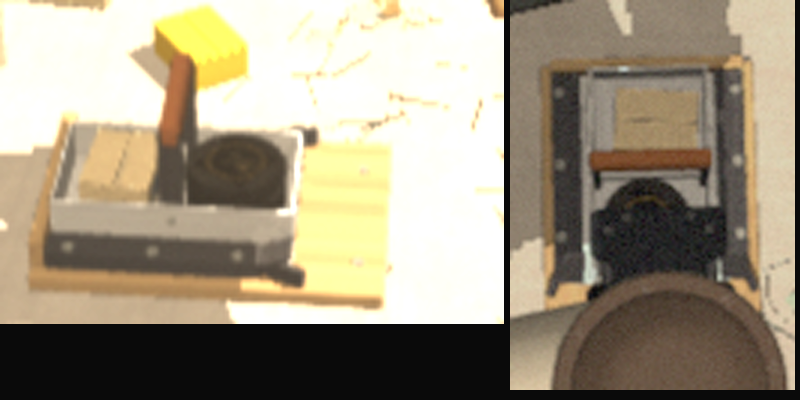

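Released. The front wall sits at the stop (600,70), the lips cover both flanges, and the tin and card box are standing. I'll check the bystanders and tray numerically, then hand in.

```bash
python3 - <<'E'
from h import *
c=cam("side")
for k in("bystander_can","bystander_bottle","paste_tin","card_box","tray"): print(k,[(np.round(d["xy"]).tolist(),round(d["p"],2)) for d in find_in("side",k)[:3]])
c0=np.cos(np.radians(1.04));s0=np.sin(np.radians(1.04))
top=cv2.imread("pics/side0.png"); 
for n,(x,y) in(("can",(270,326)),("bottle",(289,364))): print(n,np.abs(c["color"][y-25:y+25,x-20:x+20].astype(int)-top[y-25:y+25,x-20:x+20]).mean().round(1))
w=lambda v:np.round(((np.array([[c0,s0],[-s0,c0]])@(v[:2]-[.6007,-.0584]))*1000),1)
t=lambda x,y:((x+.5)/3.6-.5+265,(y+.5)/3.6-.5+200)
print("rim near corners dock mm",w(ray(c,t(52,203),.046)),w(ray(c,t(296,211),.046)))
finish_job(); print("done")
E
```

```text
bystander_can [([270.0, 325.0], 0.65)]
bystander_bottle [([269.0, 328.0], 0.7), ([289.0, 363.0], 0.65)]
paste_tin [([332.0, 246.0], 0.7)]
card_box [([302.0, 243.0], 0.9), ([324.0, 212.0], 0.66)]
tray [([312.0, 256.0], 0.59)]
can 10.0
bottle 3.1
rim near corners dock mm [100.8  53.8] [-57.1  48.1]
the job is handed in; nothing more can be done
done
```

I gripped the tray by its handle, carried it round to the dock's open end and slid it in with its flanges under both lips. I stopped at the back stop, let go and backed the arm clear. The job is handed in at about 19 s of the 45 s, and no verdict is reported.

**Checks that support it:**
- **Home position:** pushing in x was free until the gripper reached x = 0.6252 m, against 0.6257 m predicted. The force then rose to 11 N with no further movement.
- **Release:** in the last picture the tray's front wall sits at the stop, the flanges are under both lips, and the tin and card box are standing.
- **Bystanders:** the can and bottle are within 1 pixel of where they started in the side view. The pixels around the can changed a little, probably from shadow.

**Check that disagreed:** corners read by eye off the final side picture put the tray's front at dock x = 101 mm and its rear at -57 mm. Fully home would be 105 and -55 mm. The same reading put the tray 3–9 mm off sideways, which the channel doesn't allow, so I trusted the rising force over it and did not push on the tray again.

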